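# Torque-check the board clamps and flag the loose one

## Robot

A 6-joint arm with a two-finger parallel gripper is mounted at the origin on the work surface. World frame = base frame: x ahead of the robot, y to its left, z up, the work surface at z = 0. Lengths are in m, angles in rad, forces in N, time in s.
With the tool pointing down it reaches from about 0.3 to 0.775 m from the base axis. Payload 14.6 kg.
Tool frame: the origin (TCP) lies at the very end of the fingers, on their centre line; the grasp point (between the pads) lies 19 mm behind it; z points along the fingers, y is the line along which they close (so a half turn about z gives the same grasp; the last joint's range is limited). The gripper opens to 94 mm and grips with 3 to 60 N. Pads are 16 mm wide; open, the fingers measure 119 mm over their backs; the gripper's body (75 mm by 177 mm) begins 78 mm behind the grasp point.
Start: joints at [1.249, 0.3, 1.521, -0, 1.321, -0.067], TCP at [0.139, 0.532, 0.205] pointing down, gripper open.
Joint ranges: [-3.03, 3.03], [-0.79, 2.21], [0.23, 2.52], [-1.04, 4.18], [0, 3.07], [-2.55, 2.55]. Speed limits (rad/s): [2.22, 2.22, 2.57, 3.14, 3.14, 3.14].

## Interface

Orientations are given as [roll, pitch, yaw] about the fixed x, y, z axes, in that order (R = Rz(yaw) Ry(pitch) Rx(roll)).
In Python, from station import ctrl gives the robot as it stands.
- The arm moves only by the shell command python3 -m pendant 'ROWS' [OPENING] [FORCE]. ROWS is JSON, a list of rows, each a list of 2 entries, a list of its own where there are three numbers: the shift along the world's x, y, z in cm, then the turn about the world's z in rad. A call has 1 to 20 rows; each row shifts and turns the commanded pose from where the row before left it; what a row does not reach is not made up. A row lasts 1/12 s, in which the tool goes at most 41.7 mm and 7.16 degrees, less where a joint would pass 70% of its speed; a pose out of reach is approached as far as the arm can. A call is refused whole if a number of a shift passes 4.17 or a number of a turn 0.125, either way. A call with a gripper value outside its range is refused whole. OPENING is the opening, from 0 (shut) to 1 (fully open), set as the call begins (- or left out, the last holds). The fingers move at their own pace and stop on an object; FORCE is the grip in N (left out, the last holds). Time passes only in rows, so rows that do not move let the fingers close. It gives the time, the measured TCP pose, the force, the opening and the grip force at its end, in the units of the state.
- ctrl.get_obs(): the state, without advancing time (a new reading comes with each control period).
- ctrl.camera(name): name is "side" or "top"; returns a dict with "color" (420x560x3 uint8, red, green, blue), "intrinsics" (3x3 intrinsics, pixels), "camera_from_world" (4x4, takes a point from world to camera coordinates). Camera axes: x right, y down, z forward; pixel columns grow to the right and rows downward; lengths in m; the calibration is good to about 2 mm. A picture is of the moment at which its call begins. There is no depth.
- ctrl.hand_in(): hands the job in; it is judged then, once.
The state is a dict: "time_s": time; "qpos": joint angles; "joint_vel": joint speeds; "tau": joint torques, N m; "ee_pos": TCP position; "eef_rot": TCP orientation; "force": force on the tool from outside, world axes, zero at the start; "moment": the same for the moment, N m; "grip_width": finger opening in m; "grip_force": force on a finger pad.
Only numpy, scipy, OpenCV 4.12 (cv2) and the standard library are available. Lean on these libraries where they do the work, as an engineer would, in place of code of your own. Each camera call takes 0.05 s, during which the arm holds its last target. There are 200 camera calls.

## Task

Feel how firmly each of the three winged clamp caps along the circuit board is done up: grip it and turn it clockwise until it gives, by about 15 degrees (at least 6, never more than 45, and never anticlockwise), without pushing the sprung posts more than 4 mm aside or leaning on the board. One gives much more easily than the other two: once all three have been tried, stand the flag upright in the shallow cup in front of that loose one, and leave everything else on the bench where it is.

Things in the scene. Friction and masses are not known exactly. Their poses are not given: they have to be found in the camera images.
- plate: steel plate 240 (its x) x 370 (its y) x 4 mm fixed on the bench; origin: centre of its underside. Three round black posts stand on it in a row along plate y, about 110 apart, near plate x = 0 (each up to 5 off in x, 8 in y). In front of each post, about 62 towards plate -x, is a shallow flag cup
- board (a point): centre of the top face, 66 above the plate's underside, of the green circuit board fixed along the far (+x) side of the row of posts: 85 (plate x) x 310 (plate y), 2 thick, parts on it up to 7 tall; its near edge 15 beyond the row
- cup_left (a point): centre of the inner floor (5 above the plate's underside) of the left flag cup as the robot sees it: a grey round rim fixed on the plate, inner diameter 33, outer 40, inner depth 6. It belongs to the post right behind it, 62 away
- cup_middle (a point): centre of the inner floor (5 above the plate's underside) of the middle flag cup as the robot sees it: a grey round rim fixed on the plate, inner diameter 33, outer 40, inner depth 6. It belongs to the post right behind it, 62 away
- cup_right (a point): centre of the inner floor (5 above the plate's underside) of the right flag cup as the robot sees it: a grey round rim fixed on the plate, inner diameter 33, outer 40, inner depth 6. It belongs to the post right behind it, 62 away
- post_a: round black post with its cap, all mm: 34 diameter to 34 high, then a neck of 26 diameter to 60 high; the foot is fixed, the neck with the cap is sprung: it yields sideways 1 mm for every 4 N and springs back. Origin: centre of its underside, on the plate's top face (4 above the bench). Which post stands at which place changes
- cap_a_wing (a point): centre of the wing bar of a winged clamp cap, one of three that look alike: an aluminium bar 38 long, 10 thick and 22 tall standing on edge, on a 9 radius hub over a 17 radius washer, on a black post. The point lies on the turning axis, 84 above the post's foot, in the middle of the bar's height (bar from 11 below to 11 above it). x runs along the bar, y across its thickness, z up
- cap_a (a joint): turn of that cap in rad: 0 at the start, growing clockwise seen from above (tightening). Held by dry friction alone: it gives only at its breakaway torque, then turns on at about that torque and stays where it is left. One of the three caps is loose and breaks away below 0.15 N m; the other two are tight and need 0.2 to 0.35 N m. The bar may be gripped at 40 N
- post_b: round black post with its cap, all mm: 34 diameter to 34 high, then a neck of 26 diameter to 60 high; the foot is fixed, the neck with the cap is sprung: it yields sideways 1 mm for every 4 N and springs back. Origin: centre of its underside, on the plate's top face (4 above the bench). Which post stands at which place changes
- cap_b_wing (a point): centre of the wing bar of a winged clamp cap, one of three that look alike: an aluminium bar 38 long, 10 thick and 22 tall standing on edge, on a 9 radius hub over a 17 radius washer, on a black post. The point lies on the turning axis, 84 above the post's foot, in the middle of the bar's height (bar from 11 below to 11 above it). x runs along the bar, y across its thickness, z up
- cap_b (a joint): turn of that cap in rad: 0 at the start, growing clockwise seen from above (tightening). Held by dry friction alone: it gives only at its breakaway torque, then turns on at about that torque and stays where it is left. One of the three caps is loose and breaks away below 0.15 N m; the other two are tight and need 0.2 to 0.35 N m. The bar may be gripped at 40 N
- post_c: round black post with its cap, all mm: 34 diameter to 34 high, then a neck of 26 diameter to 60 high; the foot is fixed, the neck with the cap is sprung: it yields sideways 1 mm for every 4 N and springs back. Origin: centre of its underside, on the plate's top face (4 above the bench). Which post stands at which place changes
- cap_c_wing (a point): centre of the wing bar of a winged clamp cap, one of three that look alike: an aluminium bar 38 long, 10 thick and 22 tall standing on edge, on a 9 radius hub over a 17 radius washer, on a black post. The point lies on the turning axis, 84 above the post's foot, in the middle of the bar's height (bar from 11 below to 11 above it). x runs along the bar, y across its thickness, z up
- cap_c (a joint): turn of that cap in rad: 0 at the start, growing clockwise seen from above (tightening). Held by dry friction alone: it gives only at its breakaway torque, then turns on at about that torque and stays where it is left. One of the three caps is loose and breaks away below 0.15 N m; the other two are tight and need 0.2 to 0.35 N m. The bar may be gripped at 40 N
- flag: flag stand, loose, 75 tall, about 90 g: round steel foot 25 diameter, 12 tall; thin stem 8 diameter; and on top an aluminium plate 30 wide (its x), 10 thick (its y), from 45 to 75 above the foot. Origin: centre of its underside. It starts upright on the bench right of the plate
- puck: black magnetic probe foot on the plate, 32 diameter, 52 tall, a bystander; origin: centre of its underside
- spare_post: spare round black post without a cap, 34 diameter, 60 tall, a bystander; origin: centre of its underside
- driver: screwdriver lying on the bench, a bystander; origin: underside of its middle
- tray: dark grey two-compartment parts tray 90 x 130 x 30, a bystander; origin: centre of its underside
- jar: small jar with a white cap, 44 diameter, 60 tall, a bystander; origin: centre of its underside
- meter: grey hand-held meter 170 x 85 x 35 lying on the bench, a bystander; origin: centre of its underside
Not all that is in view belongs to the job. What is shaped like the post_c but pink or purple is not meant. Leave any orange look-alike of the post_b alone.

How it is judged:
By the outcome, as a careful person would: the job done as asked, in the order asked, and still so for the second after the job is handed in, with the robot touching nothing.
It also fails if it takes over 64 s, if anything falls off the work surface, if the arm or the gripper's body presses on something with over 40 N, if the wrist force passes 120 N, or if a joint passes its speed limit or range.

## Working session

There is one attempt and no reset: what is moved stays moved. The work goes in short steps, Python scripts to look and compute and a shell command to move; the robot and the scene stay as the last step left them, time stands still between calls to the robot, and variables do not carry over. Pictures are saved under pics/ and viewed, at most 10 in all, crops included, and the job is handed in when it is done.

```bash
ls; mkdir -p pics
python3 - <<'E'
from station import ctrl
import cv2,numpy as np
for n in("top","side"):
    c=ctrl.camera(n); cv2.imwrite(f"pics/{n}0.png",c["color"][...,::-1]); print(n,c["intrinsics"].tolist(),np.round(c["camera_from_world"],4).tolist())
print(ctrl.get_obs())
E
```

```text
pics
top [[396.88629924969007, 0.0, 283.7013718357973], [0.0, 396.88629924969007, 208.0802209256212], [0.0, 0.0, 1.0]] [[0.0143, -0.9998, -0.0149, 0.0157], [-0.9977, -0.0132, -0.0669, 0.5996], [0.0667, 0.0158, -0.9977, 1.0514], [0.0, 0.0, 0.0, 1.0]]
side [[429.67296982635565, 0.0, 275.9895739129881], [0.0, 429.67296982635565, 209.64556009902816], [0.0, 0.0, 1.0]] [[0.9021, -0.431, 0.0209, -0.569], [-0.2782, -0.6179, -0.7353, 0.2432], [0.3299, 0.6575, -0.6774, 0.8584], [0.0, 0.0, 0.0, 1.0]]
{'time_s': 0.1, 'qpos': array([ 1.24941205e+00,  3.00411459e-01,  1.52150236e+00, -1.33374245e-05,
        1.32069459e+00, -6.65971647e-02]), 'joint_vel': array([ 6.77005350e-04, -1.05215486e-03, -1.30806890e-03, -3.95178483e-05,
       -1.79912524e-03, -6.52683168e-04]), 'tau': array([ 2.75064049e-03, -5.32645833e+01, -3.53280973e+01,  7.09920796e-02,
        2.35831324e-02, -5.65484333e-05]), 'ee_pos': array([0.13855425, 0.53202642, 0.20495234]), 'eef_rot': array([-3.14057829e+00, -5.47057650e-05,  2.88680882e+00]), 'force': array([ 0.64776077, -0.1516258 ,  0.01069364]), 'moment': array([ 0.00677688, -0.04200313,  0.07094734]), 'grip_force': 0.0, 'grip_width': 0.09396454613596014}
```

View pics/top0.png

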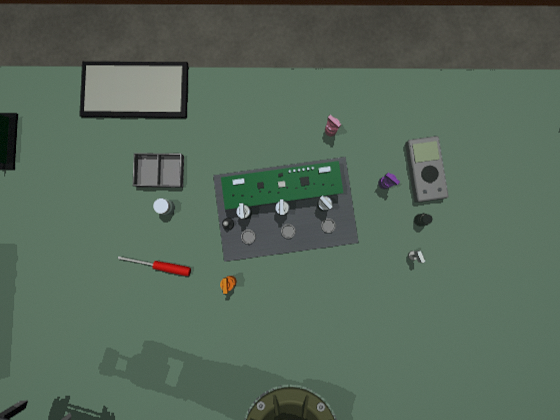

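View pics/side0.png

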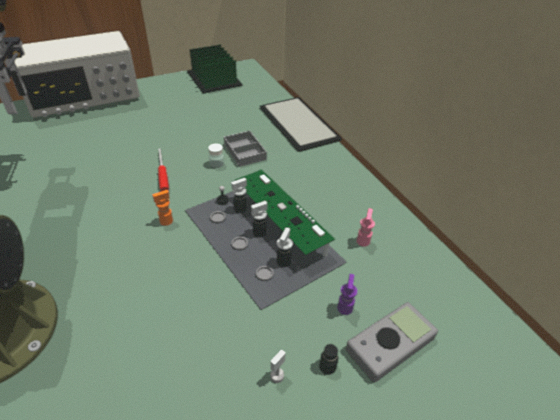

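Candidates (top view): the capped posts are at (243,211), (282,207) and (325,203). The look-alikes to leave alone are pink (332,125), purple (389,181) and orange (228,285). The bystanders are the spare post (422,219) and the puck (228,224). The cups are at (248,237), (288,231) and (328,226), and the flag is at (416,257). I choose the three black posts on the plate and check them in a close crop.

Run:
```python
import cv2,numpy as np
t=cv2.imread("pics/top0.png");s=cv2.imread("pics/side0.png")
R=lambda a,k:cv2.resize(a,None,fx=k,fy=k,interpolation=cv2.INTER_CUBIC)
a=R(t[192:242,225:345],6)   #720x300
b=R(t[235:275,395:435],6)   #240x240
c=R(s[170:230,225:300],0+4) #300x240
d=R(s[225:285,250:310],4)
o=np.zeros((600,800,3),np.uint8);o[:300,:720]=a;o[310:550,:240]=b;o[310:550,245:545]=c;o[310:550,550:790]=d
cv2.imwrite("pics/crop1.png",o)
```

```text
(no output)
```

View pics/crop1.png

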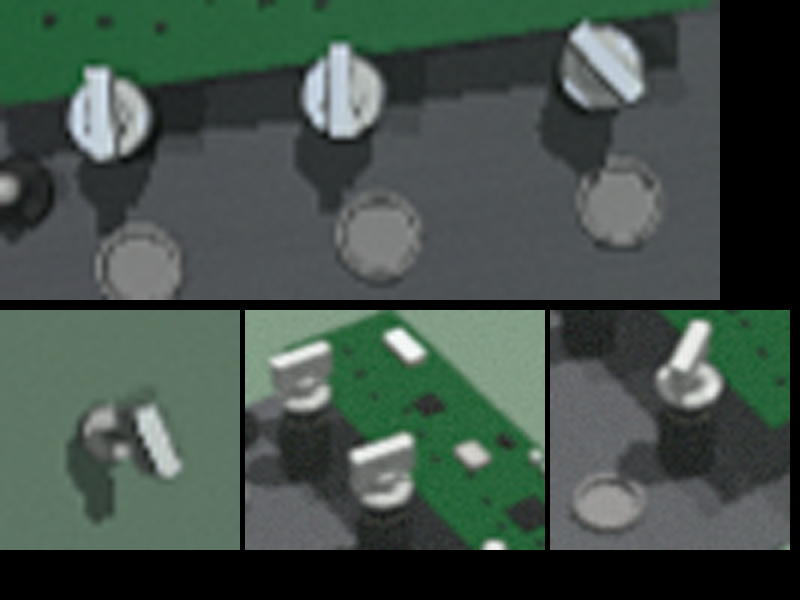

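The crop shows three aluminium-winged caps on black posts. The left and middle bars lie roughly along image vertical, and the right bar is diagonal. Next I measure them.

```bash
cat > h.py <<'E'
import numpy as np,cv2
from station import ctrl
def cam(n):
    c=ctrl.camera(n);return c["color"][...,::-1].copy(),c["intrinsics"],c["camera_from_world"]
def ray(u,v,z,K,T):
    d=T[:3,:3].T@np.linalg.inv(K)@[u,v,1];o=-T[:3,:3].T@T[:3,3]
    return o+d*(z-o[2])/d[2]
def bar(im,K,T,win,z,thr,k=8):
    x0,y0,x1,y1=win
    a=cv2.resize(im[y0:y1,x0:x1],None,fx=k,fy=k,interpolation=cv2.INTER_CUBIC).min(2)
    m=(a>thr).astype(np.uint8)
    cs=cv2.findContours(m,0,2)[0];c=max(cs,key=cv2.contourArea)
    p=cv2.boxPoints(cv2.minAreaRect(c))
    P=np.array([ray(x0+(u+.5)/k-.5,y0+(v+.5)/k-.5,z,K,T) for u,v in p])
    e=[np.linalg.norm(P[1]-P[0]),np.linalg.norm(P[2]-P[1])]
    d=(P[1]-P[0]) if e[0]>e[1] else (P[2]-P[1])
    return P.mean(0).round(4),np.round(e,4),round(float(np.degrees(np.arctan2(d[1],d[0]))%180),1)
def disk(im,K,T,f):pass
E
python3 - <<'E'
from h import *
tI,tK,tT=cam("top");sI,sK,sT=cam("side")
print("top axis cam pos",-tT[:3,:3].T@tT[:3,3],-sT[:3,:3].T@sT[:3,3])
W={"L":((234,200,253,222),(228,170,254,220)),"M":((272,196,291,218),(248,195,272,240)),"R":((316,192,335,212),(272,225,298,272)),"F":((416,246,430,268),(265,345,292,385))}
for n,(a,b) in W.items():
    z=.075 if n=="F" else .099
    for t in(170,190,205,220):
        for nm,I,K,T,w in(("top",tI,tK,tT,a),("side",sI,sK,sT,b)):
            try: print(n,t,nm,*bar(I,K,T,w,z,t))
            except Exception as e: print(n,t,nm,"none")
g=cv2.cvtColor(tI,cv2.COLOR_BGR2GRAY);k=8
for n,(u,v) in{"L":(248,237),"M":(288,231),"R":(328,226)}.items():
    a=cv2.resize(g[v-13:v+13,u-13:u+13],None,fx=k,fy=k,interpolation=cv2.INTER_CUBIC)
    m=(a>105).astype(np.uint8);c=max(cv2.findContours(m,0,2)[0],key=cv2.contourArea)
    (x,y),r=cv2.minEnclosingCircle(c);p=ray(u-13+(x+.5)/k-.5,v-13+(y+.5)/k-.5,.011,tK,tT)
    print("cup",n,p.round(4),"r mm",r/k/396.9*1.0*1000)
# plate edges: board green rect
h=cv2.cvtColor(tI,cv2.COLOR_BGR2HSV);m=((h[...,1]>120)&(h[...,0]>50)&(h[...,0]<80)).astype(np.uint8);m[:, :200]=0
c=max(cv2.findContours(m,0,2)[0],key=cv2.contourArea);p=cv2.boxPoints(cv2.minAreaRect(c))
print(np.array([ray(*q,.066,tK,tT) for q in p]).round(4))
E
```

```text
top axis cam pos [0.52792387 0.00706037 1.08920973] [ 0.29775354 -0.65943826  0.77216543]
L 170 top [0.5864 0.1327 0.099 ] [0.0158 0.0364] 6.3
L 170 side [0.5854 0.1282 0.099 ] [0.0385 0.0124] 4.6
L 190 top [0.5868 0.1327 0.099 ] [0.0146 0.034 ] 5.7
L 190 side [0.5855 0.1282 0.099 ] [0.037  0.0102] 4.5
L 205 top [0.5949 0.1278 0.099 ] [0.0049 0.017 ] 14.7
L 205 side [0.5858 0.1282 0.099 ] [0.0352 0.0083] 4.5
L 220 top [0.6021 0.1282 0.099 ] [0.0006 0.0006] 1.2
L 220 side [0.5858 0.1286 0.099 ] [0.0335 0.0066] 6.2
M 170 top [0.5979 0.0232 0.099 ] [0.0188 0.0364] 0.8
M 170 side [0.5969 0.0277 0.099 ] [0.038  0.0113] 2.8
M 190 top [0.5978 0.0272 0.099 ] [0.0094 0.0351] 0.8
M 190 side [0.597  0.0278 0.099 ] [0.0368 0.0095] 3.0
M 205 top [0.6136 0.0283 0.099 ] [0.002  0.0022] 45.7
M 205 side [0.5971 0.0279 0.099 ] [0.0357 0.0081] 2.7
M 220 top none
M 220 side [0.5969 0.0279 0.099 ] [0.0342 0.0067] 2.5
R 170 top [ 0.6137 -0.0851  0.099 ] [0.0161 0.0358] 44.2
R 170 side [ 0.6101 -0.0826  0.099 ] [0.0389 0.011 ] 44.3
R 190 top [ 0.605 -0.088  0.099] [0.0062 0.018 ] 42.9
R 190 side [ 0.61   -
[... 211 characters left out ...]
0.0072] 43.2
F 170 top [ 0.4776 -0.3252  0.075 ] [0.0085 0.0285] 25.9
F 170 side [ 0.4769 -0.3254  0.075 ] [0.031  0.0115] 23.3
F 190 top [ 0.4776 -0.3253  0.075 ] [0.007  0.0263] 25.9
F 190 side [ 0.4768 -0.3255  0.075 ] [0.03   0.0104] 23.7
F 205 top [ 0.4883 -0.3223  0.075 ] [0.0003 0.0003] 179.5
F 205 side [ 0.4769 -0.3255  0.075 ] [0.0292 0.0096] 23.4
F 220 top none
F 220 side [ 0.4768 -0.3255  0.075 ] [0.0282 0.0086] 24.3
cup L [0.5227 0.1202 0.011 ] r mm 18.33250012617623
cup M [0.5384 0.0116 0.011 ] r mm 17.49937947014472
cup R [ 0.5549 -0.0963  0.011 ] r mm 18.085748610492917
[[ 0.6746  0.1893  0.066 ]
 [ 0.721  -0.1164  0.066 ]
 [ 0.6378 -0.1282  0.066 ]
 [ 0.5916  0.1757  0.066 ]]
```

The side view is sharp and matches the given 38×10 mm, and the top view agrees to about 1 mm:

| Item | x (m) | y (m) | Bar angle |
|---|---|---|---|
| Left cap | 0.586 | 0.128 | 4.6° |
| Middle cap | 0.597 | 0.028 | 2.8° |
| Right cap | 0.610 | -0.083 | 43.8° |
| Flag | 0.477 | -0.325 | 24° |

I'll go to the left cap with the yaw about 2.5° clockwise of the bar, so the grip can't loosen it.

```bash
python3 -m pendant '[[[2.8,-2.52,0],0.018],[[2.8,-2.52,0],0.018],[[2.8,-2.52,0],0.018],[[2.8,-2.52,0],0.018],[[2.8,-2.52,0],0.018],[[2.8,-2.52,0],0.018],[[2.8,-2.52,0],0.018],[[2.8,-2.52,0],0.018],[[2.8,-2.52,0],0.018],[[2.8,-2.52,0],0.018],[[2.8,-2.52,0],0.018],[[2.8,-2.52,0],0.018],[[2.8,-2.52,0],0.018],[[2.8,-2.52,0],0.018],[[2.8,-2.52,0],0.018],[[2.7,-2.52,0],0.021],[[0,0,-3],0],[[0,0,-3],0],[[0,0,0],0],[[0,0,0],0]]' 0.4 35
```

```text
time_s: 1.87
ee_pos: [0.585, 0.129, 0.1448]
eef_rot: [-3.141, -0.003, -3.105]
force: [0.8, 0.8, 1.2]
grip_width: 0.0376
grip_force: 0.0
```

```bash
python3 -m pendant '[[[0.05,-0.05,-2],0],[[0,0,-2],0],[[0,0,-1.4],0],[[0,0,-0.5],0],[[0,0,-0.4],0],[[0,0,0],0],[[0,0,0],0],[[0,0,0],0]]'
python3 - <<'E'
from h import *
o=ctrl.get_obs();print(o["ee_pos"],o["force"],o["moment"])
a,_,_=cam("side");b,_,_=cam("top")
R=lambda a,k:cv2.resize(a,None,fx=k,fy=k,interpolation=cv2.INTER_CUBIC)
cv2.imwrite("pics/L1.png",np.hstack([R(a[150:250,200:300],4),R(b[160:260,200:300],4)]))
E
```

```text
time_s: 2.53
ee_pos: [0.5867, 0.1287, 0.0838]
eef_rot: [3.141, 0.002, -3.105]
force: [0.6, 0.6, 0.2]
grip_width: 0.0375
grip_force: 0.0
[0.58669238 0.12870697 0.08378113] [0.62399988 0.57138121 0.15739298] [ 0.04188729 -0.05475564  0.00200685]
```

View pics/L1.png

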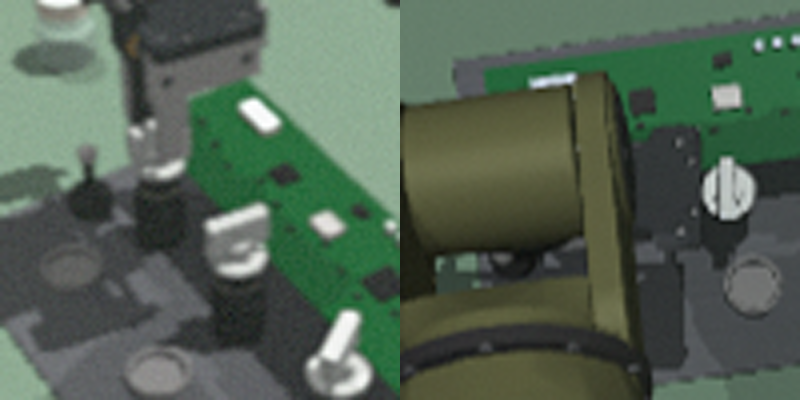

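The left picture shows the fingers straddling the left wing bar (side crop ~(160,150)), free of the board. I go down 3 mm and close.

```bash
python3 -m pendant '[[[-0.1,-0.05,-0.3],0],[[0,0,0],0],[[0,0,0],0],[[0,0,0],0],[[0,0,0],0],[[0,0,0],0],[[0,0,0],0],[[0,0,0],0],[[0,0,0],0],[[0,0,0],0]]' 0 35; python3 -c "
from station import ctrl;o=ctrl.get_obs();print(o['force'],o['moment'],o['eef_rot'])"
```

```text
time_s: 3.47
ee_pos: [0.5851, 0.1281, 0.0794]
eef_rot: [3.141, -0.0, -3.105]
force: [0.6, 3.1, -1.2]
grip_width: 0.0145
grip_force: 35.0
[ 0.56702459  3.14543431 -1.21169026] [0.67242506 0.05780682 0.03777845] [ 3.14147461e+00 -5.21769381e-05 -3.10532406e+00]
```

```bash
python3 -m pendant '[[[0,0,0],0],[[0,0,0],0],[[0,0,0],0],[[0,0,0],0]]'
python3 - <<'E'
from h import *
o=ctrl.get_obs();print(o["force"],o["moment"],o["grip_width"])
a,_,_=cam("side")
cv2.imwrite("pics/L2.png",cv2.resize(a[170:240,215:285],None,fx=8,fy=8,interpolation=cv2.INTER_CUBIC))
E
```

```text
time_s: 3.8
ee_pos: [0.5851, 0.1281, 0.0794]
eef_rot: [3.142, -0.0, -3.105]
force: [-0.0, 3.3, -0.2]
grip_width: 0.0148
grip_force: 35.0
[-0.01610712  3.28379683 -0.20854044] [0.76213896 0.11781286 0.02864956] 0.01479382643854639
```

View pics/L2.png

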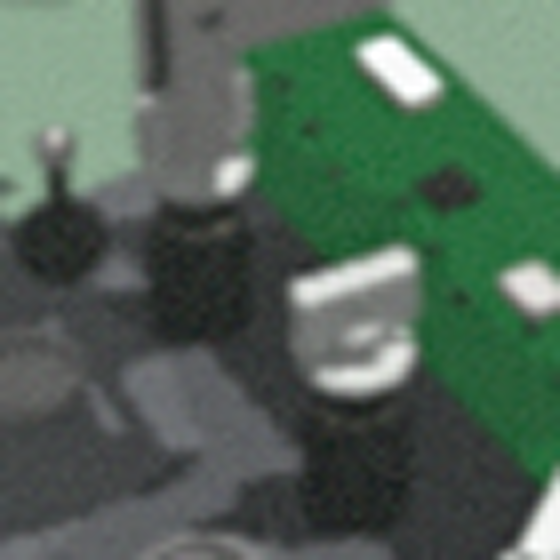

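The grip is centred: the side load is about 3 N (under 1 mm) and there's no z moment. I turn clockwise in two halves.

```bash
P="from station import ctrl;o=ctrl.get_obs();print(o['force'],o['moment'],o['tau'][5],o['grip_width'])"; python3 -m pendant '[[[0,0,0],-0.03],[[0,0,0],-0.03],[[0,0,0],-0.03],[[0,0,0],-0.03]]'; python3 -c "$P"; python3 -m pendant '[[[0,0,0],-0.03],[[0,0,0],-0.03],[[0,0,0],-0.03]]'; python3 -c "$P";python3 -m pendant '[[[0,0,0],-0.03],[[0,0,0],-0.03],[[0,0,0],-0.03],[[0,0,0],0],[[0,0,0],0]]'; python3 -c "$P"
```

```text
time_s: 4.18
ee_pos: [0.5851, 0.1281, 0.0794]
eef_rot: [3.141, -0.0, 3.056]
force: [-0.6, 4.0, -0.4]
grip_width: 0.0147
grip_force: 35.0
[-0.58906715  4.045141   -0.44061128] [0.77747859 0.06093304 0.06382008] -0.6644968315958977 0.014651845049336098
time_s: 4.43
ee_pos: [0.5851, 0.1282, 0.0794]
eef_rot: [3.141, 0.0, 2.966]
force: [0.8, 4.9, -0.5]
grip_width: 0.0148
grip_force: 35.0
[ 0.79446202  4.89828707 -0.45796359] [0.88701012 0.08271927 0.06675607] -0.6629134342074394 0.014779193168106582
time_s: 4.85
ee_pos: [0.5851, 0.1281, 0.0794]
eef_rot: [3.141, -0.0, 2.879]
force: [-0.3, 3.3, -0.9]
grip_width: 0.0148
grip_force: 35.0
[-0.3282954   3.28898282 -0.94744062] [ 0.91615134 -0.00804456  0.0361513 ] 0.2714787796139717 0.014802928460445964
```

```bash
P="from station import ctrl;o=ctrl.get_obs();print(o['moment'].round(3),o['force'].round(1))"; for i in 1 2 3 4 5; do python3 -m pendant '[[[0,0,0],0]]' >/dev/null; python3 -c "$P"; done; python3 -m pendant '[[[0,0,0],0],[[0,0,0],0],[[0,0,0],0],[[0,0,0],0],[[0,0,0],0],[[0,0,2],0],[[0,0,2],0],[[0,0,2],0],[[0,-4,0],0],[[0,-4,0],0],[[0,-2.0,0],0],[[0,0,0],0]]' 0.4; for i in 1 2 3 4; do python3 -m pendant '[[[0,0,0],0]]' >/dev/null; python3 -c "$P"; done;  python3 - <<'E'
from h import *
I,K,T=cam("side")
for t in(190,205):print(bar(I,K,T,(226,170,254,220),.099,t))
cv2.imwrite("pics/L3.png",cv2.resize(I[160:240,210:310],None,fx=6,fy=6,interpolation=cv2.INTER_CUBIC))
E
```

```text
[ 0.968  0.079 -0.004] [-0.2  4.7 -1.2]
[0.981 0.087 0.041] [-0.2  5.2 -0.7]
[1.027e+00 1.000e-03 5.000e-02] [-0.1  4.2 -1.3]
[ 1.004 -0.006  0.032] [-0.8  5.3 -1.3]
[0.978 0.025 0.1  ] [-0.3  4.6 -1.8]
time_s: 6.27
ee_pos: [0.5852, 0.0243, 0.1397]
eef_rot: [-3.141, 0.001, 2.874]
force: [0.1, 0.2, 0.3]
grip_width: 0.0377
grip_force: 0.0
[-0.018 -0.068 -0.018] [-0.2 -0.5  0.4]
[-0.017  0.001  0.005] [ 0.1  0.9 -0.5]
[0.007 0.016 0.029] [ 0.5  0.3 -1.1]
[-0.007 -0.029  0.034] [-0.3  0.7 -0.1]
(array([0.5804, 0.1291, 0.099 ]), array([0.0274, 0.0118]), 165.1)
(array([0.5803, 0.1292, 0.099 ]), array([0.0264, 0.0103]), 166.4)
```

View pics/L3.png

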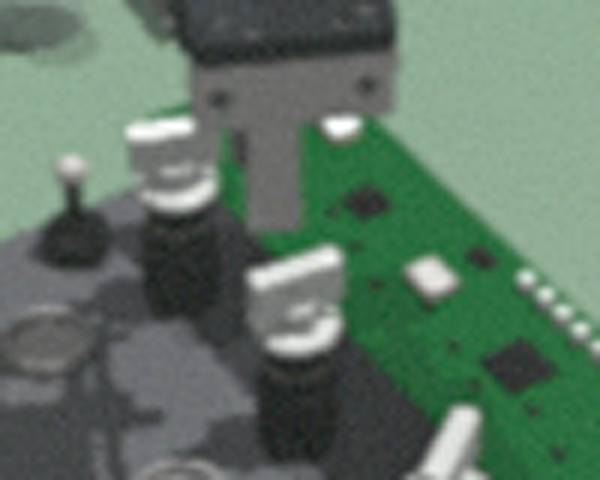

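The left cap turned about 20° clockwise: its bar is now at ~165° (crop (160,130)), matching the tool yaw. The torque was very low (~0.05 N m). Next is the middle cap, sampling the moment at each turn step.

```bash
python3 -m pendant '[[[0.4,0.1,0],0.1],[[0.4,0.2,0],0.1],[[0.37,0.1,0],0.073],[[0,0,-2],0],[[0,0,-2],0],[[0,0,-1.3],0],[[0,0,-0.4],0],[[0,0,-0.2],0],[[0,0,0],0],[[0,0,0],0]]' 0.4 35 && python3 -m pendant '[[[0,0,0],0],[[0,0,0],0],[[0,0,0],0],[[0,0,0],0],[[0,0,0],0],[[0,0,0],0],[[0,0,0],0],[[0,0,0],0],[[0,0,0],0]]' 0; python3 -c "
from station import ctrl;o=ctrl.get_obs();print(o['force'],o['moment'])"
```

```text
time_s: 7.48
ee_pos: [0.5973, 0.0322, 0.0814]
eef_rot: [-3.142, 0.001, -3.132]
force: [0.0, 0.0, 0.4]
grip_width: 0.0375
grip_force: 0.0
time_s: 8.23
ee_pos: [0.5973, 0.0311, 0.0812]
eef_rot: [-3.14, 0.001, -3.132]
force: [-0.6, -7.4, 5.6]
grip_width: 0.0097
grip_force: 37.2
[-0.61987666 -7.41145206  5.58541965] [-1.42342875  0.05527093  0.26472869]
```

```bash
P="from station import ctrl;o=ctrl.get_obs();print(o['time_s'],o['moment'].round(3),o['force'].round(1),o['eef_rot'][2].round(3),o['ee_pos'].round(4))"; python3 -m pendant '[[[0,-0.1,0],0],[[0,-0.1,0],0],[[0,0,0],0]]'>/dev/null; python3 -c "$P"
python3 -m pendant '[[[0,0,0],-0.03],[[0,0,0],-0.03]]'>/dev/null; python3 -c "$P"
python3 -m pendant '[[[0,0,0],-0.03],[[0,0,0],-0.03]]'>/dev/null; python3 -c "$P"
python3 -m pendant '[[[0,0,0],-0.03],[[0,0,0],-0.03]]'>/dev/null; python3 -c "$P"
python3 -m pendant '[[[0,0,0],-0.03],[[0,0,0],-0.03]]'>/dev/null; python3 -c "$P"
python3 -m pendant '[[[0,0,0],-0.03],[[0,0,0],-0.03]]'>/dev/null; python3 -c "$P"
for i in 1 2 3; do python3 -m pendant '[[[0,0,0],0]]'>/dev/null; python3 -c "$P"; done; python3 -c "from station import ctrl;print(ctrl.get_obs()['grip_width'])"
```

```text
8.4833 [-0.416  0.021  0.277] [ 0.  -2.5  5.9] -3.132 [0.5973 0.0296 0.0812]
8.65 [-0.533  0.043  0.26 ] [-0.6 -2.2  5.7] 3.09 [0.5973 0.0298 0.0812]
8.8167 [-0.469  0.075  0.24 ] [-0.9 -2.1  5.9] 3.029 [0.5973 0.0298 0.0812]
8.9833 [-0.491  0.012  0.25 ] [-0.6 -2.2  5.2] 2.97 [0.5973 0.0298 0.0812]
9.15 [-0.459 -0.007  0.217] [ 0.7 -1.8  4.7] 2.91 [0.5973 0.0298 0.0812]
9.3167 [-0.48   0.009  0.212] [-0.1 -2.3  4.5] 2.85 [0.5973 0.0298 0.0812]
9.4 [-0.476 -0.008  0.241] [-0.5 -2.9  5.8] 2.849 [0.5973 0.0298 0.0812]
9.4833 [-0.462 -0.008  0.263] [-0.1 -1.9  6.2] 2.851 [0.5973 0.0298 0.0812]
9.5667 [-0.528 -0.048  0.189] [ 0.2 -2.3  5.9] 2.851 [0.5973 0.0298 0.0812]
0.009844230178301017
```

The middle cap is tight (~0.25 N m) and turned about 17°. I release it and go to the right cap.

```bash
python3 -m pendant '[[[0,0,0],0],[[0,0,0],0],[[0,0,0],0],[[0,0,0],0],[[0,0,0],0],[[0,0,2],0],[[0,0,2],0],[[0,0,2],0]]' 0.4 >/dev/null; python3 -m pendant '[[[0.07,-0.62,0],-0.118],[[0.07,-0.62,0],-0.118],[[0.07,-0.62,0],-0.118],[[0.07,-0.62,0],-0.118],[[0.07,-0.62,0],-0.118],[[0.07,-0.62,0],-0.118],[[0.07,-0.62,0],-0.118],[[0.07,-0.62,0],-0.118],[[0.07,-0.62,0],-0.118],[[0.07,-0.62,0],-0.118],[[0.07,-0.62,0],-0.118],[[0.07,-0.62,0],-0.118],[[0.07,-0.62,0],-0.118],[[0.07,-0.62,0],-0.118],[[0.07,-0.62,0],-0.118],[[0.07,-0.62,0],-0.118],[[0.07,-0.62,0],-0.118],[[0.07,-0.62,0],-0.118],[[0,0,0],0],[[0,0,0],0]]'
```

```text
time_s: 11.9
ee_pos: [0.6092, -0.0817, 0.1401]
eef_rot: [-3.141, 0.0, 0.73]
force: [1.2, 0.1, -0.5]
grip_width: 0.0379
grip_force: 0.0
```

```bash
P="from station import ctrl;o=ctrl.get_obs();print(o['time_s'],o['moment'].round(3),o['force'].round(1),o['eef_rot'][2].round(3),o['ee_pos'].round(4),o['grip_width'])"; python3 -m pendant '[[[0.05,0,-2],-0.01],[[0,0,-2],0],[[0,0,-1.3],0],[[0,0,-0.4],0],[[0,0,-0.1],0],[[0,0,0],0],[[0,0,0],0]]' >/dev/null; python3 -c "$P"; python3 -m pendant '[[[0,0,0],0],[[0,0,0],0],[[0,0,0],0],[[0,0,0],0],[[0,0,0],0],[[0,0,0],0],[[0,0,0],0],[[0,0,0],0],[[0,0,0],0]]' 0 35 >/dev/null; python3 -c "$P"
```

```text
12.4833 [-0.054  0.157  0.026] [0.2 0.6 0.4] 0.718 [ 0.6104 -0.0816  0.0835] 0.037555469032057046
13.2333 [-0.343 -0.094  0.26 ] [ 1.4 -1.6  2.3] 0.717 [ 0.6101 -0.0817  0.0827] 0.00987177308077678
```

Centred, with the cap already loaded clockwise to 0.26 N m. I turn it.

```bash
P="from station import ctrl;o=ctrl.get_obs();print(o['time_s'],o['moment'].round(3),o['force'].round(1),o['eef_rot'][2].round(3))"
python3 -m pendant '[[[0,0,0],-0.03],[[0,0,0],-0.03],[[0,0,0],-0.03]]'>/dev/null; python3 -c "$P"
python3 -m pendant '[[[0,0,0],-0.03],[[0,0,0],-0.03],[[0,0,0],-0.03]]'>/dev/null; python3 -c "$P"
python3 -m pendant '[[[0,0,0],-0.03],[[0,0,0],-0.03],[[0,0,0],-0.03]]'>/dev/null; python3 -c "$P"
python3 -m pendant '[[[0,0,0],-0.03],[[0,0,0],0]]'>/dev/null; python3 -c "$P"
python3 -m pendant '[[[0,0,0],0],[[0,0,0],0],[[0,0,0],0],[[0,0,0],0],[[0,0,0],0],[[0,0,2],0],[[0,0,2],0],[[0,0,2],0],[[0,0,0],0]]' 0.4
```

```text
13.4833 [-0.346 -0.1    0.353] [ 1.3 -1.6  1.9] 0.625
13.7333 [-0.311 -0.092  0.307] [ 1.2 -1.   0.9] 0.535
13.9833 [-0.341 -0.148  0.35 ] [ 1.3 -1.3  2. ] 0.445
14.15 [-0.416 -0.079  0.267] [ 0.7 -1.7  3.2] 0.415
time_s: 14.9
ee_pos: [0.6114, -0.0818, 0.1465]
eef_rot: [3.138, -0.005, 0.417]
force: [1.1, -0.1, 0.4]
grip_width: 0.0378
grip_force: 0.0
```

The right cap is tight too (~0.32 N m) and turned about 17°, so the left one is loose. Now the flag; the yaw is already right.

```bash
python3 -m pendant '[[[-1.68,-3.04,0],0],[[-1.68,-3.04,0],0],[[-1.68,-3.04,0],0],[[-1.68,-3.04,0],0],[[-1.68,-3.04,0],0],[[-1.68,-3.04,0],0],[[-1.68,-3.04,0],0],[[-1.64,-3.0,0],0],[[0,0,0],0],[[0,0,0],0],[[0,0,0],0]]' && python3 -m pendant '[[[0,0,-3],0],[[0,0,-3],0],[[0,0,-3],0],[[0,0,-1.0],0],[[0,0,0],0],[[0,0,0],0],[[0,0,0],0]]'; python3 -c "
from h import *
I,K,T=cam('side')
print(bar(I,K,T,(260,340,295,385),.075,190))
cv2.imwrite('pics/F1.png',cv2.resize(I[300:400,220:330],None,fx=5,fy=5,interpolation=cv2.INTER_CUBIC))"
```

```text
time_s: 15.82
ee_pos: [0.476, -0.3238, 0.1419]
eef_rot: [-3.141, 0.0, 0.417]
force: [0.1, 0.1, 0.4]
grip_width: 0.0374
grip_force: 0.0
time_s: 16.4
ee_pos: [0.477, -0.3246, 0.0443]
eef_rot: [3.139, -0.001, 0.417]
force: [0.2, -0.1, 0.5]
grip_width: 0.0373
grip_force: 0.0
(array([ 0.4676, -0.3558,  0.075 ]), array([0.0127, 0.0047]), 46.5)
```

View pics/F1.png

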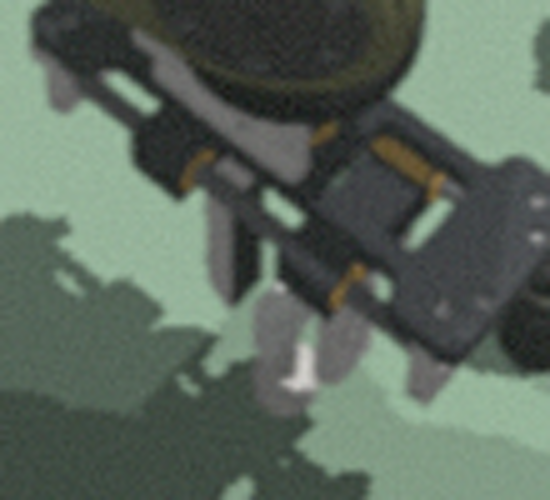

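The fingers straddle the flag (stem visible between them at crop (300,375)). I close and lift.

```bash
python3 -m pendant '[[[0,0,0],0],[[0,0,0],0],[[0,0,0],0],[[0,0,0],0],[[0,0,0],0],[[0,0,0],0],[[0,0,0],0],[[0,0,0],0],[[0,0,1],0],[[0,0,3],0],[[0,0,3],0],[[0,0,3],0],[[0,0,0],0],[[0,0,0],0]]' 0 30
python3 - <<'E'
from h import *
tI,tK,tT=cam("side")
g=cv2.cvtColor(tI,cv2.COLOR_BGR2GRAY);k=8
for n,(u,v) in{"L":(217,217),"M":(240,243),"R":(264,273)}.items():
    x0,y0=u-14,v-12
    a=cv2.resize(g[y0:v+12,x0:u+14],None,fx=k,fy=k,interpolation=cv2.INTER_CUBIC)
    for t in(95,105,115):
        m=(a>t).astype(np.uint8);c=max(cv2.findContours(m,0,2)[0],key=cv2.contourArea)
        (x,y),ax,_=cv2.fitEllipse(cv2.convexHull(c));print("cup",n,t,ray(x0+(x+.5)/k-.5,y0+(y+.5)/k-.5,.011,tK,tT).round(4),np.round(np.array(ax)/k,1))
E
```

```text
time_s: 17.62
ee_pos: [0.4764, -0.3247, 0.1443]
eef_rot: [3.139, -0.002, 0.417]
force: [-0.0, -0.2, -1.8]
grip_width: 0.0098
grip_force: 30.0Traceback (most recent call last):
  File "<stdin>", line 8, in <module>
ValueError: max() iterable argument is empty
```

Run:
```python
from h import *
_,tK,tT=cam("side");tI=cv2.imread("pics/side0.png")
g=cv2.cvtColor(tI,cv2.COLOR_BGR2GRAY);k=8
for n,(u,v) in{"L":(217,217),"M":(240,243),"R":(264,273)}.items():
    x0,y0=u-14,v-12
    a=cv2.resize(g[y0:v+12,x0:u+14],None,fx=k,fy=k,interpolation=cv2.INTER_CUBIC)
    for t in(95,105):
        m=(a>t).astype(np.uint8);cs=cv2.findContours(m,0,2)[0]
        if not cs: print(a.max());continue
        c=max(cs,key=cv2.contourArea)
        (x,y),ax,_=cv2.fitEllipse(cv2.convexHull(c));print("cup",n,t,ray(x0+(x+.5)/k-.5,y0+(y+.5)/k-.5,.011,tK,tT).round(4),np.round(np.array(ax)/k,1))
```

```text
cup L 95 [0.5122 0.1142 0.011 ] [31.4 36.9]
cup L 105 [0.5212 0.1224 0.011 ] [11.9 17.6]
cup M 95 [0.5312 0.0076 0.011 ] [29.5 39.4]
cup M 105 [0.5368 0.0136 0.011 ] [13.  19.9]
cup R 95 [ 0.5455 -0.1     0.011 ] [29.1 39.3]
cup R 105 [ 0.5555 -0.0958  0.011 ] [15.  19.6]
```

```bash
python3 -m pendant '[[[0.28,2.78,0.1],0],[[0.28,2.78,0.1],0],[[0.28,2.78,0.1],0],[[0.28,2.78,0.1],0],[[0.28,2.78,0.1],0],[[0.28,2.78,0.1],0],[[0.28,2.78,0.1],0],[[0.28,2.78,0.1],0],[[0.28,2.78,0.1],0],[[0.28,2.78,0.1],0],[[0.28,2.78,0],0],[[0.28,2.78,0],0],[[0.28,2.78,0],0],[[0.28,2.78,0],0],[[0.28,2.78,0],0],[[0.28,2.78,0],0],[[0,0,0],0],[[0,0,0],0],[[0,0,0],0]]'
```

```text
time_s: 19.3
ee_pos: [0.5202, 0.12, 0.1514]
eef_rot: [-3.141, 0.002, 0.417]
force: [0.8, 0.5, -0.9]
grip_width: 0.0101
grip_force: 30.0
```

```bash
python3 -m pendant '[[[0.1,0.1,-3],0],[[0,0,-3],0],[[0,0,-2],0],[[0,0,-0.8],0],[[0,0,0],0],[[0,0,0],0],[[0,0,0],0]]'; python3 -c "
from h import *
I,K,T=cam('side');J,_,_=cam('top')
R=lambda a,k:cv2.resize(a,None,fx=k,fy=k,interpolation=cv2.INTER_CUBIC)
cv2.imwrite('pics/P1.png',np.hstack([R(I[160:240,180:280],5)[:400],np.zeros((400,0,3),np.uint8)]))"
```

```text
time_s: 19.88
ee_pos: [0.5225, 0.1212, 0.0659]
eef_rot: [3.141, -0.002, 0.416]
force: [0.5, -0.4, -0.6]
grip_width: 0.0097
grip_force: 30.0
```

View pics/P1.png

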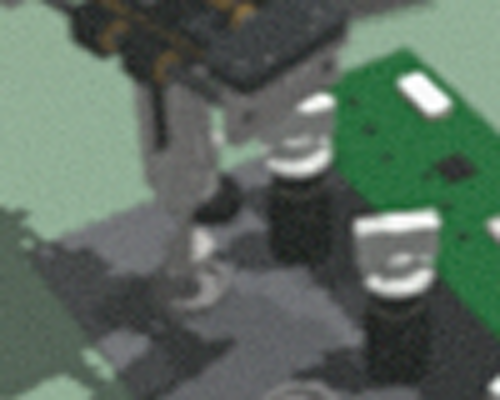

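The flag's foot (crop ~(200,245)) hangs right over the left cup (~(190,285)). I lower it gently.

```bash
python3 -m pendant '[[[0,0,-0.5],0],[[0,0,-0.5],0],[[0,0,-0.2],0],[[0,0,0],0],[[0,0,0],0]]'; python3 -m pendant '[[[0,0,-0.15],0],[[0,0,-0.15],0],[[0,0,-0.1],0],[[0,0,0],0],[[0,0,0],0]]'
```

```text
time_s: 20.4
ee_pos: [0.5216, 0.1214, 0.0523]
eef_rot: [-3.141, 0.0, 0.417]
force: [-0.6, 0.3, -0.6]
grip_width: 0.0097
grip_force: 30.0
time_s: 20.82
ee_pos: [0.5217, 0.1214, 0.0484]
eef_rot: [-3.142, 0.0, 0.417]
force: [0.3, -0.3, -1.5]
grip_width: 0.01
grip_force: 30.0
```

```bash
P="from station import ctrl;o=ctrl.get_obs();print(o['force'].round(1),o['ee_pos'].round(4))"; python3 -m pendant '[[[0,0,0],0],[[0,0,0],0]]' >/dev/null; python3 -c "$P"; python3 -m pendant '[[[0,0,-0.05],0],[[0,0,-0.05],0],[[0,0,0],0],[[0,0,0],0]]'>/dev/null; python3 -c "$P"
```

```text
[ 0.2 -0.7 -0.8] [0.5218 0.1214 0.0485]
[ 0.8 -0.5 -0.6] [0.5218 0.1214 0.0474]
```

```bash
P="from station import ctrl;o=ctrl.get_obs();print(o['force'].round(1),o['ee_pos'].round(4))"; python3 -m pendant '[[[0,0,-0.05],0],[[0,0,0],0],[[0,0,0],0]]' >/dev/null; python3 -c "$P"; python3 -m pendant '[[[0,0,-0.05],0],[[0,0,0],0],[[0,0,0],0]]'>/dev/null; python3 -c "$P"
```

```text
[-2.2 -0.7  5.6] [0.5218 0.1215 0.0474]
[-4.  -1.1 12. ] [0.5219 0.1215 0.0474]
```

Contact came at z = 0.0474, 5 mm above the height it was picked up at. That is the cup floor, not the rim. I ease off, release and retreat.

```bash
python3 -m pendant '[[[0,0,0.1],0],[[0,0,0],0],[[0,0,0],0]]' && python3 -m pendant '[[[0,0,0],0],[[0,0,0],0],[[0,0,0],0],[[0,0,0],0],[[0,0,0],0],[[0,0,1],0],[[0,0,2],0],[[0,0,3],0],[[0,0,4],0],[[0,0,4],0],[[-4,0,0],0],[[-4,0,0],0],[[-4,0,0],0],[[0,4,0],0],[[0,4,0],0],[[0,4,0],0],[[0,4,0],0],[[0,4,0],0],[[0,0,0],0]]' 0.4; python3 -c "
from h import *
I,K,T=cam('side');J,tK,tT=cam('top')
R=lambda a,k:cv2.resize(a,None,fx=k,fy=k,interpolation=cv2.INTER_CUBIC)
cv2.imwrite('pics/E1.png',np.hstack([R(I[165:285,200:300],4),R(J[165:285,200:300],4)]))
for n,w in {'L':(228,168,254,215),'M':(248,195,272,235),'R':(272,225,300,265)}.items(): print(n,bar(I,K,T,w,.099,190))"
```

```text
time_s: 22.07
ee_pos: [0.5218, 0.1214, 0.0474]
eef_rot: [3.142, -0.0, 0.417]
force: [-0.3, 0.6, 1.1]
grip_width: 0.0098
grip_force: 30.0
time_s: 23.65
ee_pos: [0.4009, 0.3264, 0.1879]
eef_rot: [-3.141, -0.001, 0.421]
force: [-0.7, -0.0, 0.8]
grip_width: 0.038
grip_force: 0.0
L (array([0.5859, 0.1284, 0.099 ]), array([0.0375, 0.011 ]), 170.0)
M (array([0.5971, 0.0279, 0.099 ]), array([0.0373, 0.0102]), 162.8)
R (array([ 0.6098, -0.0828,  0.099 ]), array([0.0384, 0.0105]), 25.4)
```

View pics/E1.png

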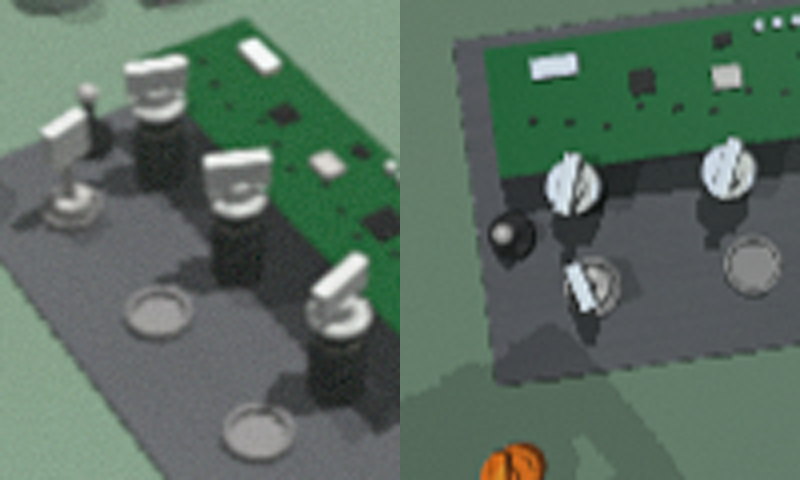

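The flag stands upright in the left cup (side crop (70,200)). The caps turned about 15°, 20° and 18° clockwise, and nothing else has moved. Handing in.

```bash
python3 -c "from station import ctrl;print(ctrl.hand_in())"
```

```text
the job is handed in; nothing more can be done
None
```

The job is handed in: all three caps were turned clockwise (about 15°, 20° and 18°, left to right), the left one was the loose one (~0.05 N m against ~0.25 and ~0.32), and the flag stands upright in the left cup.

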